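# Clamp a component reel in its stand

## Robot

A 6-joint arm with a two-finger parallel gripper is mounted at the origin on the work surface. World frame = base frame: x ahead of the robot, y to its left, z up, the work surface at z = 0. Lengths are in m, angles in rad, forces in N, time in s.
With the tool pointing down it reaches from about 0.35 to 0.975 m from the base axis. Payload 4.9 kg.
Tool frame: the origin (TCP) lies at the very end of the fingers, on their centre line; the grasp point (between the pads) lies behind it (manip.pinch_z is the y of the grasp point in the tool frame, in m); y points along the fingers, x is the direction in which the jaws open and shut, and the axes are right-handed (so a half turn about y gives the same grasp; the last joint's range is limited). The gripper opens to 85 mm and grips with 20 to 120 N. Pads are 22 mm wide; open, the fingers measure 114 mm over their backs; the gripper's body (76 mm by 85 mm) begins 54 mm behind the grasp point. The pads swing forward as they close: fully open they stand 13 mm farther back than shut.
Start: joints at [1.018, 0.053, 1.613, -0, 1.476, -0.119], TCP at [0.263, 0.567, 0.231] pointing down, gripper open.
Joint ranges: [-3.01, 3.01], [-1.01, 2.22], [0.06, 2.58], [-1.02, 4.17], [0.09, 2.62], [-3.14, 3.14]. Speed limits (rad/s): [2.57, 2.57, 3.14, 3.14, 3.14, 3.14].

## Interface

Orientations are given as a unit quaternion [w, x, y, z].
In Python, from plant import manip gives the robot as it stands.
- The arm moves only by the tool drive_tool, never from a script. Its argument "motion" is a list of rows, each a list of 3 entries, a list of its own where there are three numbers: the shift along the tool's x, y, z in units of 25 mm (1.0 is 25 mm), then the turn, a rotation vector about the tool's x, y, z in units of 5 degrees (1.0 is 5 degrees), then the closure, from -1 (fully open) to 1 (shut). A call has 1 to 12 rows; each row shifts and turns the commanded pose from where the row before left it, along the tool's axes as they then stand; what a row does not reach is not made up. A row lasts 1/10 s, in which the tool goes at most 50 mm and 8.59 degrees, less where a joint would pass 70% of its speed; a pose out of reach is approached as far as the arm can. A call is refused whole if a number of a shift passes 1 or a number of a turn 1, either way. A call with a gripper value outside its range is refused whole. The fingers move at their own pace and stop on an object; the grip force is fixed at half the most. Time passes only in rows, so rows that do not move let the fingers close. It gives the time, the measured TCP pose, the force and the opening at its end, in the units of the state.
- manip.state(): the state, without advancing time (a new reading comes with each control period).
- manip.grab_frame(name): name is "scene" or "top" or "wrist"; returns a dict with "img" (400x640x3 uint8, blue, green, red), "range_z" (400x640 float32, m along the optical axis (not along the pixel's ray), 0 where there is no reading), "camera_matrix" (3x3 intrinsics, pixels), "k1" (the pictures are not rectified: a ray, as slopes to the right and down, at radius r is drawn at 1 + k1 r^2 times it, then the intrinsics apply), "world_from_camera" (4x4, takes a point from camera to world coordinates); the wrist camera has in their place "T_tool_cam" (4x4, takes a point from camera to tool coordinates, whose origin is the TCP and whose axes are the tool frame's). Camera axes: x right, y down, z forward; pixel columns grow to the right and rows downward; lengths in m; the calibration is good to about 2 mm. A picture is of the moment at which its call begins: read the wrist's pose just before it.
- manip.job_done(): hands the job in, once; it reports no verdict.
The state is a dict: "time": time; "joint_pos": joint angles; "joint_vel": joint speeds; "joint_efforts": joint torques, N m; "tool_pos": TCP position; "tool_rot": TCP orientation; "contact_force": force on the tool from outside, world axes, zero at the start; "ft_torque": the same for the moment, N m; "gripper_width": opening from 0.0 (shut) to 1.0 (fully open).
Only numpy, scipy, OpenCV 4.12 (cv2) and the standard library are available. Lean on these libraries where they do the work, as an engineer would, in place of code of your own. Each camera call takes 0.05 s, during which the arm holds its last target. There are 200 camera calls.

## Task

Free the clamp knob on the reel stand's sliding carriage, slide the carriage along its rail until the reel is held snug, without play, between the sliding cheek and the fixed cheek, and then tighten the knob (clockwise from above) until it comes up against its firm stop, without forcing it beyond. The reel stays standing in its saddle; leave the screwdriver and bush on the stand's base, and the tray, flat reel and tape roll beside it, where they are.

Things in the scene. Friction and masses are not known exactly. Their poses are not given: they have to be found in the camera images.
- stand: Reel stand fixed to the bench: grey base plate 330 x 400 x 12 mm (x -170..160, y -200..200), origin on the bench. Rail along y at x = -115 mm, top 42 mm up, carries the carriage. Two 12 mm saddle rods along y at x = 5 and 115, axes 30 mm up, carry the standing reel. Fixed cheek: upright plate 150 mm long in x, 124 mm high, inner face (to -y) at y = +100.
- carriage: Dark steel carriage on the rail, block 70 x 60 mm, top 68 mm up, 2 N friction when free, immovable when clamped; slides along the stand's y, +y closes on the reel. Origin under the knob's axis at bench height, axes as the stand's. An arm carries the sliding cheek: plate 6 mm thick, x 100..250 mm, 40 to 125 mm up, inner face (to +y) at y = +30 mm.
- sliding_face (a point): Middle of the sliding cheek's inner face, 80 mm above the bench.
- fixed_face (a point): Middle of the fixed cheek's inner face, 80 mm above the bench.
- knob (a joint): Angle (rad) of the clamp knob, upright axis, growing clockwise from above = tightening, 0 to 4; at 0 its bar lies along the stand's x. Free below 0.7; bites somewhere from 0.8 to 1.3 (hidden wear), then turns 0.8 rad more to a firm stop. Turning torque 0.22 N m, 0.38 at the stop, then +0.1 per 0.035 rad; stop after +0.1 to +0.3, as +0.5 forces it. Held still, its friction hides up to 0.4 N m.
- knob_grip (a point): Point on the black clamp knob's axis, 106 mm above the bench, at the height to grip. The grip is a bar 64 mm long, 14 mm wide, from 90 to 116 mm above the bench, on a round 34 mm flange.
- reel: Component reel, blue flanges, 180 mm across and 36 mm wide, about 0.3 kg, standing loose in the saddle between the cheeks. Origin at its centre, about 109 mm above the bench; its y axis is its axle and lies along the stand's y.
- parts_tray: Bystander: blue tray of small parts, 200 x 280 x 35 mm, origin under its centre.
- flat_reel: Bystander: blue reel lying flat, 180 mm across, 20 mm thick, origin under its centre.
- screwdriver: Bystander: screwdriver 170 mm long lying on the stand's base, behind the rail and along it.
- spare_bush: Bystander: grey bush 32 mm across, 18 mm high, standing on the stand's base.
- tape_roll: Bystander: yellow roll of tape 90 mm across, 19 mm high, lying flat.
Mind the look-alikes: they are no part of the job. Leave any green look-alike of the reel alone.

How it is judged:
On the way, in this order (a step that is already met when the one before it is completed fails the run):
1. The clamp is freed while the carriage still stands near its first place (contact force between carriage and stand below 1 N and distance of carriage from where it was at the start of the episode below 0.02 m), for 0.1 s.
2. The carriage is slid up so that the reel is snug between the cheeks (horizontal distance between sliding_face and fixed_face below 0.0385 m and angle between the y axis of reel and the y axis of stand, either way round below 0.08 rad), for 0.1 s.
3. The clamp is tightened to its stop (contact force between carriage and stand above 23 N), for 0.1 s.
At the end, for the whole second after the job is handed in: Reel in its saddle (centre 102-115 mm up, axle within 0.08 rad of the stand's y) and snug: cheek faces at most 38.5 mm apart for the 36 mm reel. Clamp tight: its pad presses the rail with over 23 N (at the stop about 27 N). Reel at rest (all of step 2 and z of reel in the frame of stand between 0.102 and 0.115 m and contact force between carriage and stand above 23 N and linear speed of reel below 0.02 m/s); the robot touches nothing.
It fails at once if The clamp is forced beyond its stop (pad force above 120 N, over 0.5 N m more than where the stop is met) (contact force between carriage and stand above 120 N).
It fails at once if The reel is knocked out of its saddle (angle between reel's own y axis and vertical below 1.1 rad or z of reel in the frame of stand above 0.14 m).
It fails at once if The tray, flat reel, tape roll, screwdriver or bush is moved by more than 30 mm (distance of any of parts_tray, flat_reel, screwdriver, spare_bush, tape_roll from where it was at the start of the episode above 0.03 m).
It also fails if it takes over 59 s, if anything falls off the work surface, if the arm or the gripper's body presses on something with over 40 N, if the wrist force passes 120 N, or if a joint passes its speed limit or range.

## Working session

There is one attempt and no reset: what is moved stays moved. The work goes in short steps, Python scripts to look and compute and a tool call to move; the robot and the scene stay as the last step left them, time stands still between calls to the robot, and variables do not carry over. Pictures are saved under pics/ and viewed, about 8 in all and at most 12, crops included, and the job is handed in when it is done.

Besides the shell and the picture viewer there is one more tool, called in YAML: its name, and indented under it one key for each argument. drive_tool: Moves the arm, as the interface text tells. Its arguments: {"type":"object","properties":{"motion":{"type":"array","items":{"type":"array"}}},"required":["motion"]}

```bash
ls; mkdir -p pics; cat > h.py <<'E'
from plant import manip
import numpy as np, cv2
from scipy.spatial.transform import Rotation as R
def grab(n):
    s=manip.state(); f=manip.grab_frame(n)
    if n=="wrist":
        q=s["tool_rot"]; T=np.eye(4); T[:3,:3]=R.from_quat([q[1],q[2],q[3],q[0]]).as_matrix(); T[:3,3]=s["tool_pos"]
        f["W"]=T@f["T_tool_cam"]
    else: f["W"]=np.array(f["world_from_camera"])
    np.savez(f"{n}.npz",**{k:f[k] for k in("img","range_z","camera_matrix","k1","W")})
    return f
def load(n): return dict(np.load(f"{n}.npz"))
def ray(f,u,v):
    K=np.array(f["camera_matrix"]); k=float(f["k1"])
    p=cv2.undistortPoints(np.array([[[u,v]]],float),K,np.array([k,0,0,0.]))[0,0]
    return np.array([p[0],p[1],1])
def pt(f,u,v,z=None):
    d=ray(f,u,v); W=f["W"]
    if z is None:
        r=f["range_z"][int(v)-1:int(v)+2,int(u)-1:int(u)+2]; r=np.median(r[r>0]); return (W@np.append(d*r,1))[:3]
    dw=W[:3,:3]@d; return W[:3,3]+dw*(z-W[2,3])/dw[2]
def proj(f,P):
    c=np.linalg.inv(f["W"])@np.append(P,1); a=c[:2]/c[2]; a=a*(1+float(f["k1"])*(a@a)); K=f["camera_matrix"]
    return K[0,0]*a[0]+K[0,2],K[1,1]*a[1]+K[1,2]
E
python3 - <<'E'
from h import *
for n in("scene","top"):
    f=grab(n); cv2.imwrite(f"pics/{n}0.png",f["img"]); print(n,f["W"].round(3).tolist())
s=manip.state(); print({k:np.round(v,3) for k,v in s.items()}); print(manip.pinch_z)
E
```

```text
pics
scene [[-0.408, 0.748, -0.524, 1.286], [0.913, 0.341, -0.224, 0.334], [0.011, -0.569, -0.822, 1.336], [0.0, 0.0, 0.0, 1.0]]
top [[-0.061, -0.976, 0.211, 0.24], [-0.998, 0.061, -0.009, -0.005], [-0.004, -0.211, -0.977, 1.241], [0.0, 0.0, 0.0, 1.0]]
{'time': np.float64(0.1), 'joint_pos': array([ 1.018,  0.053,  1.614, -0.   ,  1.476, -0.119]), 'joint_vel': array([-0.001, -0.001, -0.004,  0.   ,  0.001, -0.   ]), 'joint_efforts': array([ 0.0000e+00, -3.9491e+01, -3.7136e+01, -0.0000e+00,  4.0000e-03,
       -0.0000e+00]), 'tool_pos': array([0.262, 0.567, 0.23 ]), 'tool_rot': array([-0.596,  0.596,  0.38 , -0.381]), 'contact_force': array([ 0.843,  0.089, -0.829]), 'ft_torque': array([ 0.014, -0.01 , -0.019]), 'gripper_width': np.float64(1.002)}
-0.0187
```

View pics/scene0.png

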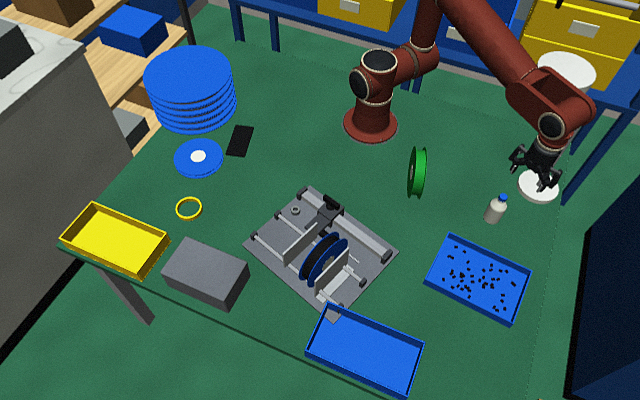

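View pics/top0.png

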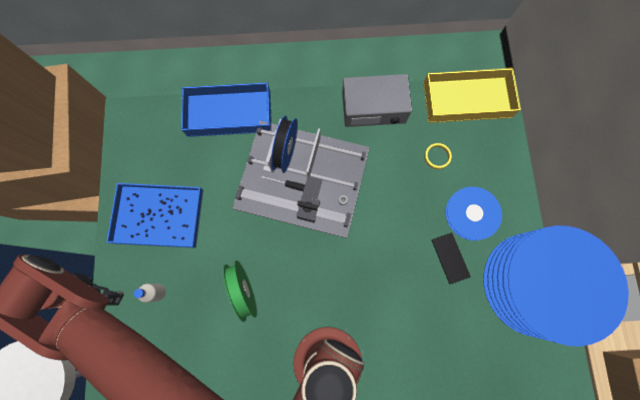

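Scene: stand at about (320,250), carriage with knob near (330,200), blue reel standing at (325,260). Candidates: blue standing reel at top (285,143) is the reel. Green standing reel (240,290) is a look-alike, and the blue flat reel (473,213) and the stack are bystanders. Knob candidates: the black bar on the carriage at top (309,203), and the black screwdriver handle at (295,185). I choose (309,203) and check it in a close crop.

```bash
python3 - <<'E'
from h import *
f=load("top"); c=f["img"][110:245,225:380]; a=cv2.resize(c,None,fx=5,fy=4.4,interpolation=cv2.INTER_CUBIC)
cv2.imwrite("pics/topc.png",cv2.resize(c,(775,592) if 0 else (688,599),interpolation=cv2.INTER_CUBIC))
for p in [(258,122),(368,150),(347,236),(235,207)]: print(p,pt(f,*p,z=.012).round(4))
for p in [(309,203),(300,204),(318,204),(309,215),(309,190),(295,185),(316,145)]: print(p,pt(f,*p).round(4))
E
```

```text
(258, 122) [0.8154 0.1932 0.012 ]
(368, 150) [ 0.6864 -0.1873  0.012 ]
(347, 236) [ 0.3905 -0.0915  0.012 ]
(235, 207) [0.512  0.2785 0.012 ]
(309, 203) [0.4871 0.0254 0.1171]
(300, 204) [0.486  0.0535 0.1156]
(318, 204) [ 0.4931 -0.002   0.0664]
(309, 215) [0.4587 0.0289 0.0672]
(309, 190) [0.5436 0.0247 0.0586]
(295, 185) [0.5695 0.0712 0.0361]
(316, 145) [ 0.6793 -0.0072  0.1074]
```

View pics/topc.png

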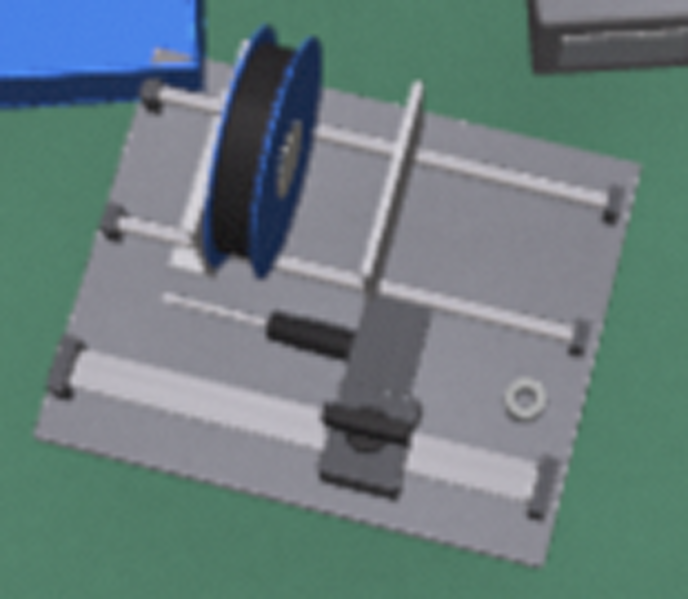

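```bash
python3 - <<'E'
from h import *
f=load("top"); P=[];
for v in range(185,230):
  for u in range(285,335):
    z=f["range_z"][v,u]
    if z>0: P.append((f["W"]@np.append(ray(f,u,v)*z,1))[:3])
P=np.array(P); B=P[(P[:,2]>.105)&(P[:,2]<.125)]
print(len(B),B.mean(0),B.max(0),B.min(0)); c,s,a=cv2.minAreaRect((B[:,:2]*1000).astype(np.float32)); print(c,s,a)
C=P[(P[:,2]>.06)&(P[:,2]<.075)]; print(cv2.minAreaRect((C[:,:2]*1000).astype(np.float32)))
h,e=np.histogram(P[:,2],bins=np.arange(.03,.125,.005)); print(list(zip(e.round(3),h)))
u,w,vt=np.linalg.svd(B[:,:2]-B[:,:2].mean(0)); print("bar dir deg",np.degrees(np.arctan2(vt[0,1],vt[0,0])))
# line features of stand
for p in [(308-0,0)]: pass
def cr(x,y): return (225+x*155/688,110+y*135/599)
for a,b,z in [((150,95),(612,203),.036),((115,222),(580,335),.036),((417,88),(370,278),.125),((78,352),(540,460),.042)]:
    A=pt(f,*cr(*a),z=z);Bq=pt(f,*cr(*b),z=z); d=Bq-A; print(A.round(4),Bq.round(4),np.degrees(np.arctan2(d[1],d[0])))
E
```

```text
100 [0.48236068 0.03080372 0.11551625] [0.49596929 0.06260329 0.1220755 ] [0.46896731 0.00110122 0.10574038]
(483.503173828125, 31.269447326660156) (63.5385627746582, 14.014318466186523) 72.68870544433594
((505.9911804199219, 23.841278076171875), (59.66677474975586, 118.54893493652344), 71.90753936767578)
[(np.float64(0.03), np.int64(33)), (np.float64(0.035), np.int64(94)), (np.float64(0.04), np.int64(208)), (np.float64(0.045), np.int64(42)), (np.float64(0.05), np.int64(10)), (np.float64(0.055), np.int64(94)), (np.float64(0.06), np.int64(135)), (np.float64(0.065), np.int64(170)), (np.float64(0.07), np.int64(65)), (np.float64(0.075), np.int64(0)), (np.float64(0.08), np.int64(3)), (np.float64(0.085), np.int64(13)), (np.float64(0.09), np.int64(20)), (np.float64(0.095), np.int64(5)), (np.float64(0.1), np.int64(6)), (np.float64(0.105), np.int64(10)), (np.float64(0.11), np.int64(23)), (np.float64(0.115), np.int64(64))]
bar dir deg 72.78080881862563
[0.7691 0.1875 0.036 ] [ 0.6581 -0.1645  0.036 ] -107.49239366180475
[0.6667 0.2169 0.036 ] [ 0.5551 -0.1316  0.036 ] -107.75110459497795
[ 0.7232 -0.0196  0.125 ] [0.5825 0.022  0.125 ] 163.54651709418485
[0.5639 0.2457 0.042 ] [ 0.4602 -0.0939  0.042 ] -106.98652581050844
```

```bash
cat >> h.py <<'E'
def pose():
    s=manip.state(); q=s["tool_rot"]; return np.array(s["tool_pos"]),R.from_quat([q[1],q[2],q[3],q[0]]),s
def goto(p,psi):
    """psi: world angle (deg) of tool x with tool straight down; prints total shift (tool units) and turn (5deg units)"""
    t,r,s=pose(); c,d=np.cos(np.radians(psi)),np.sin(np.radians(psi))
    x=np.array([c,d,0]);y=np.array([0,0,-1.]);M=np.c_[x,y,np.cross(x,y)]
    print("shift",(r.inv().apply(np.array(p)-t)/.025).round(2),"turn",np.degrees((r.inv()*R.from_matrix(M)).as_rotvec()/5).round(2))
def rep():
    t,r,s=pose(); m=r.as_matrix(); print("t",round(s["time"],2),"p",t.round(4),"psi",np.degrees(np.arctan2(m[1,0],m[0,0])).round(2),"ydir",m[:,1].round(3),"q",np.round(s["joint_pos"],3),"F",np.round(s["contact_force"],2),"T",np.round(s["ft_torque"],3),"w",round(float(s["gripper_width"]),3))
E
python3 - <<'E'
from h import *
rep(); goto([.4835,.0313,.231],-17.3); goto([.4835,.0313,.231],162.7); print(manip.state()["tool_rot"])
f=load("top"); print(pt(f,240,290),pt(f,148,292))
E
```

```text
t 0.1 p [0.2624 0.5666 0.2302] psi 65.15 ydir [-0.001 -0.002 -1.   ] q [ 1.018  0.053  1.614 -0.     1.476 -0.119] F [ 0.84  0.09 -0.83] T [ 0.014 -0.01  -0.019] w 1.002
shift [-1.571e+01 -1.000e-02 -1.703e+01] turn [ 1.000e-02  1.649e+01 -2.000e-02]
shift [-1.571e+01 -1.000e-02 -1.703e+01] turn [-2.000e-02 -1.951e+01 -1.000e-02]
[-0.59558774  0.59618494  0.38007512 -0.38128946]
[0.23796488 0.22984129 0.17403703] [0.24927325 0.5208032  0.0986125 ]
```

drive_tool:
  motion:
    - [[-0.92, 0, -1], [0, 0, 0], -1]
    - [[-0.92, 0, -1], [0, 0, 0], -1]
    - [[-0.92, 0, -1], [0, 0, 0], -1]
    - [[-0.92, 0, -1], [0, 0, 0], -1]
    - [[-0.92, 0, -1], [0, 0, 0], -1]
    - [[-0.92, 0, -1], [0, 0, 0], -1]
    - [[-0.92, 0, -1], [0, 0, 0], -1]
    - [[-0.92, 0, -1], [0, 0, 0], -1]
    - [[-0.92, 0, -1], [0, 0, 0], -1]
    - [[-0.92, 0, -1], [0, 0, 0], -1]
    - [[-0.92, 0, -1], [0, 0, 0], -1]
    - [[-0.92, 0, -1], [0, 0, 0], -1]

```text
time: 1.3
tool_pos: [0.4189, 0.1892, 0.2309]
tool_rot: [0.596, -0.596, -0.381, 0.381]
contact_force: [0.1, 1.4, 0.8]
gripper_width: 0.999
```

drive_tool:
  motion:
    - [[-0.92, 0, -1], [0, 0, 0], -1]
    - [[-0.92, 0, -1], [0, 0, 0], -1]
    - [[-0.92, 0, -1], [0, 0, 0], -1]
    - [[-0.92, 0, -1], [0, 0, 0], -1]
    - [[-0.92, 0, -1], [0, 0, 0], -1]
    - [[0, 0, 0], [0, 1, 0], -1]
    - [[0, 0, 0], [0, 1, 0], -1]
    - [[0, 0, 0], [0, 1, 0], -1]
    - [[0, 0, 0], [0, 1, 0], -1]
    - [[0, 0, 0], [0, 1, 0], -1]
    - [[0, 0, 0], [0, 1, 0], -1]
    - [[0, 0, 0], [0, 1, 0], -1]

```text
time: 2.5
tool_pos: [0.4836, 0.0337, 0.2307]
tool_rot: [0.683, -0.683, -0.182, 0.183]
contact_force: [0.5, 0.2, 0.2]
gripper_width: 0.996
```

drive_tool:
  motion:
    - [[0, 0, 0], [0, 1, 0], -1]
    - [[0, 0, 0], [0, 1, 0], -1]
    - [[0, 0, 0], [0, 1, 0], -1]
    - [[0, 0, 0], [0, 1, 0], -1]
    - [[0, 0, 0], [0, 1, 0], -1]
    - [[0, 0, 0], [0, 1, 0], -1]
    - [[0, 0, 0], [0, 1, 0], -1]
    - [[0, 0, 0], [0, 1, 0], -1]
    - [[0, 0, 0], [0, 1, 0], -1]
    - [[0, 0, 0], [0, 0.5, 0], -1]
    - [[0, 0, 0], [0, 0, 0], -1]
    - [[0, 0, 0], [0, 0, 0], -1]

```text
time: 3.7
tool_pos: [0.4838, 0.0337, 0.2309]
tool_rot: [-0.699, 0.699, -0.107, 0.106]
contact_force: [0.5, -0.1, -0.1]
gripper_width: 1.003
```

```bash
python3 - <<'E'
from h import *
rep(); goto([.4835,.0313,.18],-17.3)
f=grab("wrist"); cv2.imwrite("pics/w1.png",f["img"])
print(proj(f,np.array([.4835,.0313,.116])))
P=[]
for v in range(0,400,2):
  for u in range(0,640,2):
    z=f["range_z"][v,u]
    if z>0: P.append((f["W"]@np.append(ray(f,u,v)*z,1))[:3])
P=np.array(P); n=np.linalg.norm(P[:,:2]-[.4835,.0313],axis=1)<.05
B=P[n&(P[:,2]>.108)&(P[:,2]<.125)]; print(len(B),B[:,2].mean(),cv2.minAreaRect((B[:,:2]*1000).astype(np.float32)))
h,e=np.histogram(P[n][:,2],bins=np.arange(.06,.125,.004)); print(list(zip(e.round(3),h)))
E
```

```text
t 3.7 p [0.4838 0.0337 0.2309] psi -17.3 ydir [-0.001  0.    -1.   ] q [-0.084 -0.292  1.929  0.     1.505  0.218] F [ 0.53 -0.13 -0.05] T [0.007 0.045 0.013] w 1.003
shift [ 0.02  2.04 -0.09] turn [ 0.   -0.   -0.01]
(np.float64(321.177973172425), np.float64(194.068983963669))
259 0.11545994831644163 ((481.5163879394531, 34.147727966308594), (62.59680938720703, 13.961685180664062), 72.84740447998047)
[(np.float64(0.06), np.int64(68)), (np.float64(0.064), np.int64(386)), (np.float64(0.068), np.int64(248)), (np.float64(0.072), np.int64(0)), (np.float64(0.076), np.int64(0)), (np.float64(0.08), np.int64(0)), (np.float64(0.084), np.int64(3)), (np.float64(0.088), np.int64(107)), (np.float64(0.092), np.int64(5)), (np.float64(0.096), np.int64(0)), (np.float64(0.1), np.int64(2)), (np.float64(0.104), np.int64(5)), (np.float64(0.108), np.int64(2)), (np.float64(0.112), np.int64(177)), (np.float64(0.116), np.int64(80)), (np.float64(0.12), np.int64(0))]
```

View pics/w1.png

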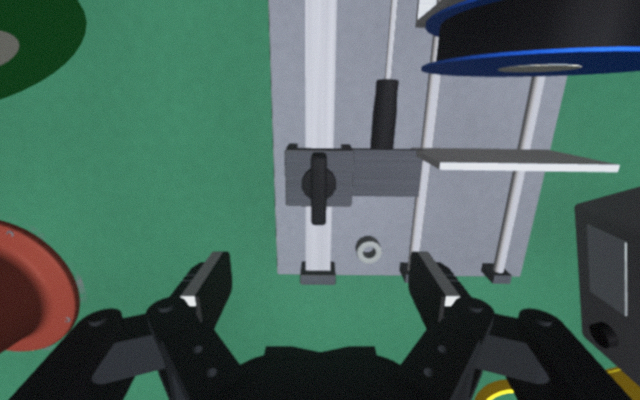

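The wrist view shows the black bar knob at (319,188), parallel to the rail (knob ≈ 1.57 rad). The screwdriver handle at (384,115) and the bush at (369,250) are clear. Next: descend and grip.

drive_tool:
  motion:
    - [[-0.04, 1, 0], [0, 0, 0], -1]
    - [[0, 1, 0], [0, 0, 0], -1]
    - [[0, 1, 0], [0, 0, 0], -1]
    - [[0, 1, 0], [0, 0, 0], -1]
    - [[0, 0.7, 0], [0, 0, 0], -1]
    - [[0, 0.4, 0], [0, 0, 0], -1]
    - [[0, 0.38, 0], [0, 0, 0], -1]
    - [[0, 0, 0], [0, 0, 0], -1]

```text
time: 4.55
tool_pos: [0.4824, 0.034, 0.0933]
tool_rot: [-0.699, 0.699, -0.107, 0.106]
contact_force: [-1.0, -0.5, -0.1]
gripper_width: 1.001
```

drive_tool:
  motion:
    - [[0, 0, 0], [0, 0, 0], 0]
    - [[0, 0, 0], [0, 0, 0], 0.4]
    - [[0, 0, 0], [0, 0, 0], 0.6]
    - [[0, 0, 0], [0, 0, 0], 1]
    - [[0, 0, 0], [0, 0, 0], 1]
    - [[0, 0, 0], [0, 0, 0], 1]
    - [[0, 0, 0], [0, 0, 0], 1]
    - [[0, 0, 0], [0, 0, 0], 1]

```text
time: 5.35
tool_pos: [0.4826, 0.0342, 0.0949]
tool_rot: [0.699, -0.699, 0.107, -0.106]
contact_force: [-5.0, 0.4, 5.8]
gripper_width: 0.148
```

```bash
python3 - <<'E'
from h import *
rep()
E
```

```text
t 5.35 p [0.4826 0.0342 0.0949] psi -17.36 ydir [-0.002  0.    -1.   ] q [-0.083 -0.164  2.057  0.     1.25   0.219] F [-5.02  0.36  5.83] T [ 0.098  0.674 -0.069] w 0.148
```

drive_tool:
  motion:
    - [[-0.04, -0.06, 0], [0, 0, 0], 1]
    - [[0, 0, 0], [0, -1, 0], 1]
    - [[0, 0, 0], [0, -1, 0], 1]
    - [[0, 0, 0], [0, -1, 0], 1]
    - [[0, 0, 0], [0, 0, 0], 1]

```text
time: 5.85
tool_pos: [0.4823, 0.0342, 0.095]
tool_rot: [-0.707, 0.707, -0.014, 0.015]
contact_force: [4.4, 0.7, -6.8]
gripper_width: 0.147
```

```bash
python3 - <<'E'
from h import *
rep()
E
```

```text
t 5.85 p [0.4823 0.0342 0.095 ] psi -2.34 ydir [ 0.001 -0.    -1.   ] q [-0.083 -0.167  2.06  -0.     1.247 -0.042] F [ 4.38  0.75 -6.81] T [ 0.002 -0.771  0.291] w 0.147
```

drive_tool:
  motion:
    - [[0, 0, 0], [0, -1, 0], 1]
    - [[0, 0, 0], [0, -1, 0], 1]
    - [[0, 0, 0], [0, -1, 0], 1]
    - [[0, 0, 0], [0, -1, 0], 1]
    - [[0, 0, 0], [0, -1, 0], 1]
    - [[0, 0, 0], [0, -1, 0], 1]
    - [[0, 0, 0], [0, -1, 0], 1]
    - [[0, 0, 0], [0, -1, 0], 1]
    - [[0, 0, 0], [0, -1, 0], 1]
    - [[0, 0, 0], [0, -0.6, 0], 1]
    - [[0, 0, 0], [0, 0, 0], 1]
    - [[0, 0, 0], [0, 0, 0], 1]

```text
time: 7.05
tool_pos: [0.4819, 0.0342, 0.095]
tool_rot: [-0.652, 0.652, 0.274, -0.274]
contact_force: [4.6, -0.5, -9.8]
gripper_width: 0.147
```

```bash
python3 - <<'E'
from h import *
rep()
f=grab("wrist"); cv2.imwrite("pics/w2.png",f["img"])
E
```

```text
t 7.05 p [0.4819 0.0342 0.095 ] psi 45.54 ydir [ 0. -0. -1.] q [-0.083 -0.167  2.06  -0.     1.248 -0.878] F [ 4.57 -0.46 -9.84] T [-0.098 -0.789  0.018] w 0.147
```

View pics/w2.png

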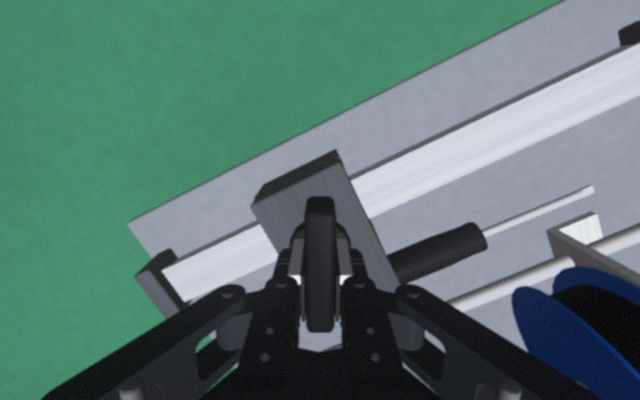

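drive_tool:
  motion:
    - [[0.14, 0.04, 0.07], [0, 0, 0], 1]
    - [[0.28, 0, 0.145], [0, 0, 0], 1]
    - [[0.28, 0, 0.145], [0, 0, 0], 1]
    - [[0.28, 0, 0.145], [0, 0, 0], 1]
    - [[0.28, 0, 0.145], [0, 0, 0], 1]
    - [[0.28, 0, 0.145], [0, 0, 0], 1]
    - [[0.28, 0, 0.145], [0, 0, 0], 1]
    - [[0.28, 0, 0.145], [0, 0, 0], 1]
    - [[0, 0, 0], [0, 0, 0], 1]
    - [[0, 0, 0], [0, 0, 0], 1]

```text
time: 8.1
tool_pos: [0.5007, 0.0922, 0.095]
tool_rot: [0.652, -0.652, -0.276, 0.273]
contact_force: [7.1, -0.3, -7.3]
gripper_width: 0.149
```

```bash
python3 - <<'E'
from h import *
rep(); t,_,s=pose(); y=np.array([np.cos(np.radians(72.6)),np.sin(np.radians(72.6))]); print((t[:2]-[.4819,.0342])@y,(t[:2]-[.4819,.0342])@[y[1],-y[0]], "Fy",s["contact_force"][:2]@y)
f=grab("top"); 
def cr(x,y): return (225+x*155/688,110+y*135/599)
cv2.imwrite("pics/t2.png",cv2.resize(f["img"][110:245,225:380],(688,599),interpolation=cv2.INTER_CUBIC))
E
```

```text
t 8.1 p [0.5007 0.0922 0.095 ] psi 45.67 ydir [ 0.003  0.002 -1.   ] q [ 3.500e-02 -1.020e-01  2.002e+00  2.000e-03  1.238e+00 -7.630e-01] F [ 7.13 -0.31 -7.31] T [-0.064 -1.121 -0.083] w 0.149
0.06098833705370349 0.0006006919189993435 Fy 1.838793420950275
```

View pics/t2.png

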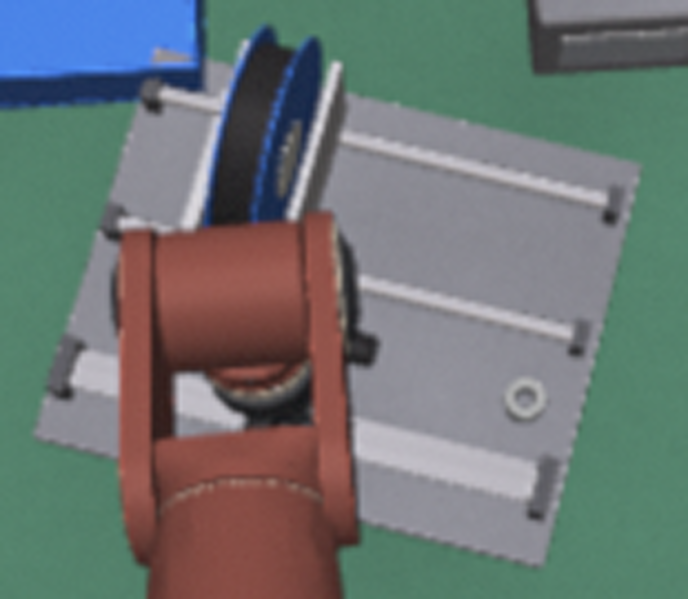

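drive_tool:
  motion:
    - [[0.157, 0, 0.058], [0, 0, 0], 1]
    - [[0.143, 0, 0.071], [0, 0, 0], 1]
    - [[0.143, 0, 0.071], [0, 0, 0], 1]
    - [[0.143, 0, 0.071], [0, 0, 0], 1]
    - [[0, 0, 0], [0, 0, 0], 1]

```text
time: 8.65
tool_pos: [0.5054, 0.1067, 0.095]
tool_rot: [-0.651, 0.652, 0.275, -0.274]
contact_force: [4.2, -2.8, -4.2]
gripper_width: 0.152
```

```bash
cat >> h.py <<'E'
def sl():
    rep(); t,_,s=pose(); y=np.array([np.cos(np.radians(72.2)),np.sin(np.radians(72.2))]); x=np.array([y[1],-y[0]]); d=t[:2]-[.4819,.0342]; F=np.array(s["contact_force"])[:2]; print("slid",d@y,"cross",d@x,"Fy",F@y,"Fx",F@x)
E
python3 -c "
from h import *
sl()"
```

```text
t 8.65 p [0.5054 0.1067 0.095 ] psi 45.67 ydir [ 0.001 -0.    -1.   ] q [ 0.064 -0.082  1.983 -0.     1.239 -0.733] F [ 4.16 -2.84 -4.23] T [-0.442 -0.729 -0.085] w 0.152
slid 0.07618219498630083 cross 0.00027228661334522124 Fy -1.4374491469216313 Fx 4.826932728428178
```

drive_tool:
  motion:
    - [[0.072, 0, 0.036], [0, 0, 0], 1]
    - [[0.072, 0, 0.036], [0, 0, 0], 1]
    - [[0, 0, 0], [0, 0, 0], 1]

```text
time: 8.95
tool_pos: [0.5065, 0.11, 0.095]
tool_rot: [-0.651, 0.652, 0.275, -0.274]
contact_force: [2.8, -4.4, -5.3]
gripper_width: 0.146
```

```bash
python3 -c "
from h import *
sl()"
```

```text
t 8.95 p [0.5065 0.11   0.095 ] psi 45.66 ydir [ 0.001 -0.001 -1.   ] q [ 7.100e-02 -7.700e-02  1.979e+00 -1.000e-03  1.239e+00 -7.260e-01] F [ 2.79 -4.35 -5.33] T [-0.681 -0.633 -0.072] w 0.146
slid 0.07970352100974278 cross 0.0002739342075181938 Fy -3.291959554551066 Fx 3.9867614275181196
```

drive_tool:
  motion:
    - [[0.072, 0, 0.036], [0, 0, 0], 1]
    - [[0.072, 0, 0.036], [0, 0, 0], 1]
    - [[0, 0, 0], [0, 0, 0], 1]

```text
time: 9.25
tool_pos: [0.5078, 0.1138, 0.095]
tool_rot: [-0.651, 0.652, 0.275, -0.274]
contact_force: [3.2, -5.0, -4.6]
gripper_width: 0.15
```

```bash
python3 -c "
from h import *
sl()"
```

```text
t 9.25 p [0.5078 0.1138 0.095 ] psi 45.66 ydir [ 0.001 -0.001 -1.   ] q [ 7.800e-02 -7.200e-02  1.974e+00 -1.000e-03  1.239e+00 -7.190e-01] F [ 3.15 -5.05 -4.55] T [-0.73  -0.631 -0.066] w 0.15
slid 0.08366011338577467 cross 0.00030460554339466314 Fy -3.8446778337744556 Fx 4.544256441445624
```

drive_tool:
  motion:
    - [[0.036, 0, 0.018], [0, 0, 0], 1]
    - [[0.036, 0, 0.018], [0, 0, 0], 1]
    - [[0, 0, 0], [0, 0, 0], 1]

```text
time: 9.55
tool_pos: [0.5083, 0.1156, 0.095]
tool_rot: [-0.651, 0.652, 0.274, -0.274]
contact_force: [3.8, -5.2, -4.6]
gripper_width: 0.151
```

```bash
python3 -c "
from h import *
sl()"
```

```text
t 9.55 p [0.5083 0.1156 0.095 ] psi 45.66 ydir [ 0.001 -0.001 -1.   ] q [ 8.100e-02 -7.000e-02  1.972e+00 -1.000e-03  1.239e+00 -7.150e-01] F [ 3.85 -5.16 -4.62] T [-0.756 -0.61  -0.057] w 0.151
slid 0.08555606796133833 cross 0.00029754733774678383 Fy -3.740986685026113 Fx 5.2416898500552955
```

drive_tool:
  motion:
    - [[0.036, 0, 0.018], [0, 0, 0], 1]
    - [[0.036, 0, 0.018], [0, 0, 0], 1]
    - [[0, 0, 0], [0, 0, 0], 1]

```text
time: 9.85
tool_pos: [0.5088, 0.1169, 0.095]
tool_rot: [-0.651, 0.653, 0.274, -0.275]
contact_force: [2.2, -7.6, -3.7]
gripper_width: 0.145
```

```bash
python3 -c "
from h import *
sl()"
```

```text
t 9.85 p [0.5088 0.1169 0.095 ] psi 45.67 ydir [ 0.    -0.003 -1.   ] q [ 0.085 -0.067  1.97  -0.003  1.239 -0.711] F [ 2.21 -7.6  -3.7 ] T [-1.128 -0.478 -0.058] w 0.145
slid 0.08693659892575578 cross 0.0003066901996673532 Fy -6.5636817284508036 Fx 4.4319482078896435
```

drive_tool:
  motion:
    - [[0.036, 0, 0.018], [0, 0, 0], 1]
    - [[0, 0, 0], [0, 0, 0], 1]

```text
time: 10.05
tool_pos: [0.5088, 0.1169, 0.095]
tool_rot: [-0.65, 0.653, 0.273, -0.275]
contact_force: [1.1, -10.3, -2.3]
gripper_width: 0.149
```

```bash
python3 -c "
from h import *
sl()"
```

```text
t 10.05 p [0.5088 0.1169 0.095 ] psi 45.67 ydir [-0.001 -0.005 -1.   ] q [ 0.086 -0.066  1.969 -0.005  1.241 -0.71 ] F [  1.11 -10.33  -2.26] T [-1.569 -0.288 -0.102] w 0.149
slid 0.08699974187586755 cross 0.0003033178833157037 Fy -9.494573441122004 Fx 4.216961817022752
```

drive_tool:
  motion:
    - [[0.036, 0, 0.018], [0, 0, 0], 1]
    - [[0, 0, 0], [0, 0, 0], 1]

```text
time: 10.25
tool_pos: [0.5088, 0.117, 0.095]
tool_rot: [-0.65, 0.654, 0.273, -0.276]
contact_force: [0.7, -13.3, -1.0]
gripper_width: 0.146
```

```bash
python3 -c "
from h import *
sl()"
```

```text
t 10.25 p [0.5088 0.117  0.095 ] psi 45.67 ydir [-0.002 -0.007 -1.   ] q [ 0.087 -0.065  1.968 -0.007  1.242 -0.708] F [  0.68 -13.28  -1.  ] T [-2.054 -0.052 -0.035] w 0.146
slid 0.08709306389259924 cross 0.0003131289817735198 Fy -12.438634767964937 Fx 4.70953678711365
```

Snug: motion stopped at 87.0 mm with the push rising to 12 N. Next: tighten, first short of the earliest possible stop.

drive_tool:
  motion:
    - [[0, 0, 0], [0, 1, 0], 1]
    - [[0, 0, 0], [0, 1, 0], 1]
    - [[0, 0, 0], [0, 1, 0], 1]
    - [[0, 0, 0], [0, 1, 0], 1]
    - [[0, 0, 0], [0, 1, 0], 1]
    - [[0, 0, 0], [0, 1, 0], 1]

```text
time: 10.85
tool_pos: [0.509, 0.1171, 0.095]
tool_rot: [-0.698, 0.703, 0.095, -0.096]
contact_force: [-0.1, -12.6, -2.1]
gripper_width: 0.143
```

```bash
python3 -c "
from h import *
sl()"
```

```text
t 10.85 p [0.509  0.1171 0.095 ] psi 15.51 ydir [-0.001 -0.007 -1.   ] q [ 0.087 -0.065  1.968 -0.007  1.241 -0.181] F [ -0.06 -12.63  -2.13] T [-1.968 -0.258  0.316] w 0.143
slid 0.08723373932195529 cross 0.00048647189021321324 Fy -12.04484180087602 Fx 3.803683778099625
```

drive_tool:
  motion:
    - [[0, 0, 0], [0, 1, 0], 1]
    - [[0, 0, 0], [0, 1, 0], 1]
    - [[0, 0, 0], [0, 1, 0], 1]
    - [[0, 0, 0], [0, 0.5, 0], 1]
    - [[0, 0, 0], [0, 0.5, 0], 1]
    - [[0, 0, 0], [0, 0.3, 0], 1]
    - [[0, 0, 0], [0, 0.3, 0], 1]

```text
time: 11.55
tool_pos: [0.5092, 0.1171, 0.095]
tool_rot: [-0.703, 0.708, -0.045, 0.045]
contact_force: [1.0, -13.2, -2.6]
gripper_width: 0.152
```

```bash
python3 -c "
from h import *
sl()"
```

```text
t 11.55 p [0.5092 0.1171 0.095 ] psi -7.33 ydir [-0.001 -0.007 -1.   ] q [ 0.087 -0.065  1.967 -0.007  1.24   0.217] F [  1.   -13.16  -2.59] T [-2.014 -0.341  0.348] w 0.152
slid 0.08726321115872022 cross 0.0006589940370802519 Fy -12.222436350272751 Fx 4.976610926878534
```

drive_tool:
  motion:
    - [[0, 0, 0], [0, 0.3, 0], 1]
    - [[0, 0, 0], [0, 0.3, 0], 1]
    - [[0, 0, 0], [0, 0.3, 0], 1]

```text
time: 11.85
tool_pos: [0.5092, 0.1171, 0.095]
tool_rot: [-0.701, 0.706, -0.073, 0.073]
contact_force: [1.5, -12.7, -3.1]
gripper_width: 0.151
```

```bash
cat >> h.py <<'E'
def tq():
    t,r,s=pose(); m=r.as_matrix(); print("t",round(s["time"],2),"psi",np.degrees(np.arctan2(m[1,0],m[0,0])).round(2),"T",np.round(s["ft_torque"],3),"F",np.round(s["contact_force"],1),"e6",np.round(s["joint_efforts"][5],3),"v6",np.round(s["joint_vel"][5],3))
E
python3 -c "
from h import *
tq()"
```

```text
t 11.85 psi -11.82 T [-2.031 -0.354  0.349] F [  1.5 -12.7  -3.1] e6 0.118 v6 0.259
```

drive_tool:
  motion:
    - [[0, 0, 0], [0, 0.3, 0], 1]
    - [[0, 0, 0], [0, 0.3, 0], 1]
    - [[0, 0, 0], [0, 0.3, 0], 1]

```text
time: 12.15
tool_pos: [0.5093, 0.1171, 0.095]
tool_rot: [-0.698, 0.702, -0.1, 0.101]
contact_force: [2.4, -12.4, -2.1]
gripper_width: 0.148
```

```bash
python3 -c "
from h import *
tq()"
```

```text
t 12.15 psi -16.32 T [-2.051 -0.415  0.35 ] F [  2.4 -12.4  -2.1] e6 0.134 v6 0.259
```

drive_tool:
  motion:
    - [[0, 0, 0], [0, 0.2, 0], 1]
    - [[0, 0, 0], [0, 0.2, 0], 1]

```text
time: 12.35
tool_pos: [0.5093, 0.1171, 0.095]
tool_rot: [-0.696, 0.7, -0.112, 0.113]
contact_force: [1.9, -13.6, -2.5]
gripper_width: 0.151
```

```bash
python3 -c "
from h import *
tq()"
```

```text
t 12.35 psi -18.3 T [-2.019 -0.384  0.422] F [  1.9 -13.6  -2.5] e6 0.209 v6 0.173
```

drive_tool:
  motion:
    - [[0, 0, 0], [0, 0.2, 0], 1]
    - [[0, 0, 0], [0, 0.2, 0], 1]

```text
time: 12.55
tool_pos: [0.5093, 0.1171, 0.095]
tool_rot: [-0.694, 0.698, -0.124, 0.125]
contact_force: [2.3, -13.0, -1.9]
gripper_width: 0.149
```

```bash
python3 -c "
from h import *
tq()"
```

```text
t 12.55 psi -20.3 T [-2.06  -0.357  0.331] F [  2.3 -13.   -1.9] e6 0.215 v6 0.171
```

drive_tool:
  motion:
    - [[0, 0, 0], [0, 0.2, 0], 1]
    - [[0, 0, 0], [0, 0.2, 0], 1]

```text
time: 12.75
tool_pos: [0.5093, 0.1171, 0.095]
tool_rot: [-0.691, 0.696, -0.136, 0.137]
contact_force: [2.2, -13.6, -2.6]
gripper_width: 0.154
```

```bash
python3 -c "
from h import *
tq()"
```

```text
t 12.75 psi -22.3 T [-2.053 -0.349  0.389] F [  2.2 -13.6  -2.6] e6 0.222 v6 0.172
```

drive_tool:
  motion:
    - [[0, 0, 0], [0, 0.2, 0], 1]
    - [[0, 0, 0], [0, 0.2, 0], 1]

```text
time: 12.95
tool_pos: [0.5093, 0.1171, 0.095]
tool_rot: [-0.689, 0.694, -0.148, 0.149]
contact_force: [2.0, -13.2, -2.3]
gripper_width: 0.147
```

```bash
python3 -c "
from h import *
tq()"
```

```text
t 12.95 psi -24.29 T [-2.109 -0.38   0.373] F [  2.  -13.2  -2.3] e6 0.229 v6 0.171
```

drive_tool:
  motion:
    - [[0, 0, 0], [0, 0.2, 0], 1]
    - [[0, 0, 0], [0, 0.2, 0], 1]

```text
time: 13.15
tool_pos: [0.5093, 0.1171, 0.095]
tool_rot: [-0.686, 0.691, -0.16, 0.161]
contact_force: [2.0, -13.2, -2.3]
gripper_width: 0.146
```

```bash
python3 -c "
from h import *
tq()"
```

```text
t 13.15 psi -26.3 T [-2.07  -0.399  0.363] F [  2.  -13.2  -2.3] e6 0.236 v6 0.172
```

drive_tool:
  motion:
    - [[0, 0, 0], [0, 0.2, 0], 1]
    - [[0, 0, 0], [0, 0.2, 0], 1]

```text
time: 13.35
tool_pos: [0.5093, 0.117, 0.095]
tool_rot: [-0.683, 0.688, -0.172, 0.173]
contact_force: [1.1, -13.3, -2.4]
gripper_width: 0.15
```

```bash
python3 -c "
from h import *
tq()"
```

```text
t 13.35 psi -28.29 T [-2.059 -0.396  0.46 ] F [  1.1 -13.3  -2.4] e6 0.307 v6 0.17
```

drive_tool:
  motion:
    - [[0, 0, 0], [0, 0.2, 0], 1]
    - [[0, 0, 0], [0, 0.2, 0], 1]

```text
time: 13.55
tool_pos: [0.5094, 0.117, 0.0951]
tool_rot: [-0.68, 0.685, -0.184, 0.185]
contact_force: [1.3, -13.0, -3.0]
gripper_width: 0.149
```

```bash
python3 -c "
from h import *
tq()"
```

```text
t 13.55 psi -30.27 T [-2.147 -0.425  0.587] F [  1.3 -13.   -3. ] e6 0.4 v6 0.172
```

drive_tool:
  motion:
    - [[0, 0, 0], [0, 0.2, 0], 1]
    - [[0, 0, 0], [0, 0.2, 0], 1]

```text
time: 13.75
tool_pos: [0.5094, 0.117, 0.0951]
tool_rot: [-0.677, 0.682, -0.196, 0.197]
contact_force: [2.0, -13.9, -2.8]
gripper_width: 0.151
```

```bash
python3 -c "
from h import *
tq()"
```

```text
t 13.75 psi -32.25 T [-2.051 -0.37   0.614] F [  2.  -13.9  -2.8] e6 0.494 v6 0.172
```

Stop met near psi −27°, and torque is now about +0.26 N m above the value there, inside the +0.1 to +0.3 window. Next: release and lift.

drive_tool:
  motion:
    - [[0, 0, 0], [0, 0, 0], -1]
    - [[0, 0, 0], [0, 0, 0], -1]
    - [[0, 0, 0], [0, 0, 0], -1]
    - [[0, 0, 0], [0, 0, 0], -1]
    - [[0, 0, 0], [0, 0, 0], -1]
    - [[0, 0, 0], [0, 0, 0], -1]
    - [[0, 0, 0], [0, 0, 0], -1]
    - [[0, 0, 0], [0, 0, 0], -1]

```text
time: 14.55
tool_pos: [0.509, 0.1194, 0.0948]
tool_rot: [0.679, -0.679, 0.197, -0.197]
contact_force: [-0.8, 0.6, -0.2]
gripper_width: 0.999
```

drive_tool:
  motion:
    - [[0, -0.3, 0], [0, 0, 0], -1]
    - [[0, -0.6, 0], [0, 0, 0], -1]
    - [[0, -1, 0], [0, 0, 0], -1]
    - [[0, -1, 0], [0, 0, 0], -1]
    - [[0, -1, 0], [0, 0, 0], -1]
    - [[0, -1, 0], [0, 0, 0], -1]
    - [[0, -1, 0], [0, 0, 0], -1]
    - [[0, -1, 0], [0, 0, 0], -1]
    - [[0, 0, 0], [0, 0, 0], -1]
    - [[0, 0, 0], [0, 0, 0], -1]

```text
time: 15.55
tool_pos: [0.5094, 0.1194, 0.2688]
tool_rot: [0.679, -0.679, 0.196, -0.198]
contact_force: [0.6, -0.3, -0.9]
gripper_width: 1.001
```

```bash
python3 - <<'E'
from h import *
rep()
f=grab("wrist"); cv2.imwrite("pics/w3.png",f["img"]); grab("top"); g=grab("scene"); cv2.imwrite("pics/s3.png",cv2.resize(g["img"][170:330,230:410],(675,600),interpolation=cv2.INTER_CUBIC))
P=[]
for v in range(0,400,2):
  for u in range(0,640,2):
    z=f["range_z"][v,u]
    if z>0: P.append((f["W"]@np.append(ray(f,u,v)*z,1))[:3])
P=np.array(P); n=np.linalg.norm(P[:,:2]-[.509,.117],axis=1)<.05
B=P[n&(P[:,2]>.108)&(P[:,2]<.125)]; print(len(B),cv2.minAreaRect((B[:,:2]*1000).astype(np.float32)))
E
```

```text
t 15.55 p [0.5094 0.1194 0.2688] psi -32.36 ydir [ 0.003  0.    -1.   ] q [ 0.088 -0.215  1.803 -0.     1.551  0.653] F [ 0.57 -0.27 -0.89] T [-0.017  0.034  0.039] w 1.001
214 ((508.3484191894531, 117.04156494140625), (62.31455993652344, 13.917025566101074), 62.03892135620117)
```

View pics/w3.png

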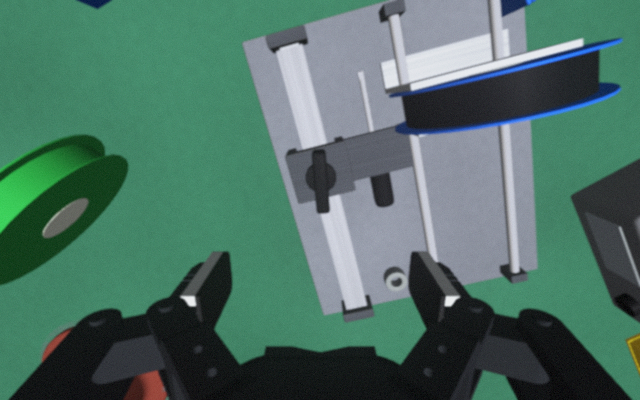

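View pics/s3.png

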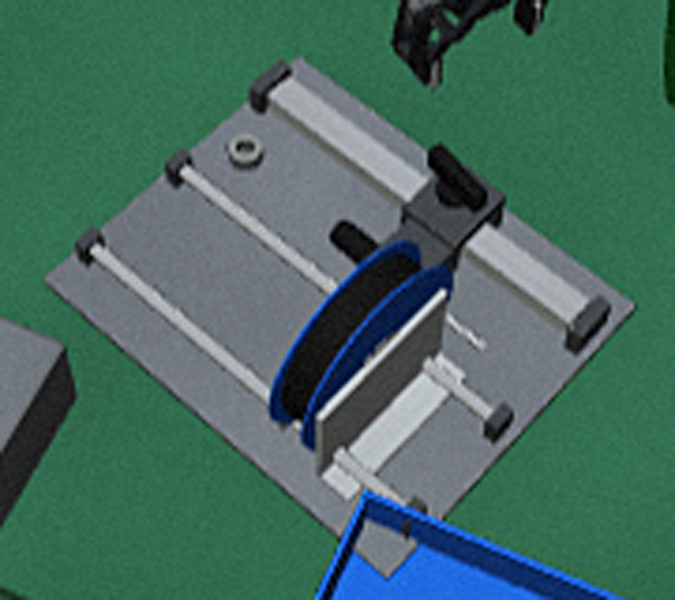

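The wrist view shows the knob bar at (320,180) released, the reel upright against the fixed cheek at (490,90), and the screwdriver and bush in place. The scene view shows the reel upright and flush with the fixed cheek, with the gripper clear.

```bash
python3 -c "
from h import *
print(manip.job_done())"
```

```text
the job is handed in; nothing more can be done
None
```

The job is handed in. The knob was freed, the carriage slid up to the reel, and the clamp tightened to its stop. No verdict was reported.

- **Freeing:** I gripped the knob bar at about 1.57 rad and turned it back 63° to about 0.47 rad. The carriage stayed in place.
- **Sliding:** The carriage moved 87 mm along the rail. It ran at about 3.7 N while pushing the reel, then stopped dead as the push rose to 12 N, so I took it as snug.
- **Tightening:** The torque grew slowly, then rose sharply at the stop, with the bar about 10° past the along-rail direction. I stopped turning about 0.26 N m above the stop, inside the +0.1 to +0.3 window.
- **Last checks:**
  - The knob's position in the images agrees with the 87 mm slide.
  - The reel stands upright, flush against the fixed cheek, and the screwdriver and bush are in place.
  - The gripper is open and clear of everything.
- **Disagreement:** After release, the bar stands about 4° back from where the gripper left it. By my estimate that is still at or slightly past the stop, so I left it.
- **Not checked:**
  - The cheek gap could not be seen directly because the reel hides the sliding cheek. Snugness rests on the force rise and the slide length, which was 1.7 mm more than I had predicted.
  - The pad force could not be measured after release.
  - I did not measure the tray, flat reel or tape roll at the end; the arm never went near them.

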